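# Strap down the oxygen cylinder with the ratchet

### The arm

A 6-joint arm with a two-finger parallel gripper is mounted at the origin on the work surface. World frame = base frame: x ahead of the robot, y to its left, z up, the work surface at z = 0. Lengths are in mm, angles in degrees, forces in N, time in s.
With the tool pointing down it reaches from about 350 to 850 mm from the base axis. Payload 8.1 kg.
Tool frame: the origin (TCP) lies between the finger pads; the fingertips stand 22 mm ahead of it and the grasp point (between the pads) lies 3 mm ahead of it; z points along the fingers, y is the line along which they close (so a half turn about z gives the same grasp; the last joint's range is limited). The gripper opens to 85 mm and grips with 20 to 120 N. Pads are 22 mm wide; open, the fingers measure 114 mm over their backs; the gripper's body (76 mm by 85 mm) begins 54 mm behind the grasp point. The pads swing forward as they close: fully open they stand 13 mm farther back than shut.
Start: joints at [-73.476, 7.471, 85.268, -0, 87.261, -4.893], TCP at [219.113, -558.565, 253.292] pointing down, gripper open.
Joint ranges: [-169.43, 169.43], [-51.17, 129.36], [1.28, 143.12], [-76.62, 256.62], [0, 156.53], [-152.29, 152.29]. Speed limits (degrees/s): [136.94, 136.94, 159.86, 180, 180, 180].

### API

Orientations are given as [roll, pitch, yaw] about the fixed x, y, z axes, in that order (R = Rz(yaw) Ry(pitch) Rx(roll)).
In Python, from bench import r, vision gives the robot as it stands.
- The arm moves only by the tool step_arm, never from a script. Its argument "targets" is a list that holds one entry, the list of rows, each a list of 6 numbers: the shift along the world's x, y, z in mm, then the turn, a rotation vector about the world's x, y, z in rad. In form: [[[x, y, z, rx, ry, rz], ...]]. A call has 1 to 12 rows; each row is the pose to reach, as a shift and turn from the pose commanded when the call began; what a row does not reach only later rows make up. A row lasts 1/12 s, in which the tool goes at most 41.7 mm and 7.16 degrees, less where a joint would pass 70% of its speed; a pose out of reach is approached as far as the arm can. A call with a gripper value outside its range is refused whole. "fingers" is the gripper's target within -1 to 1 (shut at 1, half-way at 0, fully open at -1), set as the call begins (left out, the last holds). The fingers move at their own pace and stop on an object; "newtons" is the grip in N (left out, the last holds). Time passes only in rows, so rows that repeat a pose let the fingers close. It gives the time, the measured TCP pose, the force, the opening and the grip force at its end, in the units of the state.
- r.sense(): the state, without advancing time (a new reading comes with each control period).
- vision.snapshot(name): name is "scene" or "top" or "wrist"; returns a dict with "img" (420x560x3 uint8, blue, green, red), "mtx" (3x3 intrinsics, pixels), "eye" and "attitude" of the camera in the world. Camera axes: x right, y up, looking along -z (the intrinsics and any distortion apply to the point x, -y, -z); pixel columns grow to the right and rows downward; lengths in mm; the calibration is good to about 2 mm. A picture is of the moment at which its call begins. There is no depth.
- r.hand_in(): hands the job in; it is judged then, once.
The state is a dict: "time": time; "joint_pos": joint angles; "qd": joint speeds; "joint_efforts": joint torques, N m; "tool_pos": TCP position; "tcp_rot": TCP orientation; "ft_force": force on the tool from outside, world axes, zero at the start; "wrist_torque": the same for the moment, N m; "finger_gap": finger opening in mm; "grip_force": force on a finger pad.
Only numpy, scipy, OpenCV 4.12 (cv2) and the standard library are available. Lean on these libraries where they do the work, as an engineer would, in place of code of your own. Each camera call takes 0.05 s, during which the arm holds its last target. There are 200 camera calls.

### The job

A fresh oxygen cylinder lies in its cradle with the strap still loose, and the ratchet wrench on the strap bolt is still set to undo. Flip the wrench's direction lever over to tighten, then swing the handle to and fro until you feel that the bolt is tight at about 2 newton metres, and stop there: much more would crush the rubber saddles. Leave the wrench on the bolt set to tighten, let go, and do not shove the other things on the bench about.

Things in the scene. Friction and masses are not known exactly. Their poses are not given: they have to be found in the camera images.
- wrench_axis (a point): centre of the top face of the ratchet wrench's bright steel head, on the upright bolt axis it turns about, 114 mm above the bench. Head 46 mm across, 22 mm thick, on a socket on the strap bolt; towards the handle a 34 mm wide neck, a 16 mm round shank, then the grip. x axis: level, along the handle away from the bolt; z up
- wrench_grip (a point): centre of the wrench's black grip, 145 mm from the bolt axis, 103 mm above the bench: a level bar 100 mm long (96 to 196 mm from the axis), 26 mm wide, 18 mm high, free air below and beside it. x axis: level, along the handle away from the bolt; z up
- wrench (a joint): angle of the handle, rad: 0 when square to the cylinder on the robot's side, growing counter-clockwise seen from above; swings from -1.35 to 1.35, where it meets strap and cylinder. The wrench stays on the bolt. It drives the bolt one way and clicks back freely the other (about 0.12 N m drag); 24 teeth, so up to 0.26 rad is lost at each reversal
- selector_tab (a point): centre of the orange upright thumb tab of the direction lever on top of the ratchet head: 12 mm long, 9 mm wide; this point is 13 mm and the tab's top 20 mm above the head's top face. The lever's pivot is 28 mm from the bolt axis along the handle; the tab stands 24 mm from the pivot, back over the head. x axis: level, from tab to pivot; z up
- selector (a joint): angle of the direction lever, rad: -0.35 = undo (as found), +0.35 = tighten; it snaps over centre at 0, needs 3 to 5 N at the tab (up to 10 N if struck quickly); reads as low as 0.2 while it rides on a tooth. Seen from the handle's end, facing the head, the tab is 8 mm right of the handle's centre line at undo and 8 mm left of it at tighten
- bolt_ear (a point): where the bolt passes the strap's ear, 60 mm above the bench under the socket. The bolt tightens clockwise seen from above; it runs down with 0.4 N m for 1.4 to 3.8 rad, then the torque climbs by 1 N m per rad. 2 N m is a push of 14 N square to the handle at the grip centre (145 mm). Starting it from rest takes a third more than keeping it turning; a handle held still reads less
- strap: steel strap 40 mm wide, hinged behind the cylinder and lying over it, its flat ear under the bolt head; origin on its hinge, 60 mm above the bench, 108 mm from the bolt axis. The bolt goes down 1 mm per rad and the strap itself gives well under 1 mm, so tightness cannot be seen, only felt at the handle; the bolt keeps it when the handle swings back
- cylinder: white oxygen cylinder with a green band, 81 mm across, lying level on rubber-lined saddles in a grey cradle screwed to the bench, regulator and gauge at one end; its top is 101 mm above the bench; origin on its axis, 58 mm from the bolt axis; y axis along it towards the regulator
- spare_socket: spare steel socket, 27 mm across and 30 mm tall, standing on the bench; origin at the centre of its underside
- spanner: steel open-ended spanner 170 mm long lying flat; origin under its middle
- tablet_box: white tablet carton 55 x 110 x 45 mm; origin at the centre of its underside
- treat_jar: clear jar with blue lid, 90 mm across, 130 mm tall; origin at the centre of its underside
- soap_bottle: white bottle with blue cap, 68 mm across, 170 mm tall; origin at the centre of its underside
- steel_dish: round steel dish, 130 mm across, 40 mm tall; origin at the centre of its underside
- gauze_carton: green carton 100 x 130 x 60 mm; origin at the centre of its underside

How it is judged:
By the outcome, as a careful person would: the job done as asked, in the order asked, and still so for the second after the job is handed in, with the robot touching nothing.
It also fails if it takes over 72 s, if anything falls off the work surface, if the arm or the gripper's body presses on something with over 40 N, if the wrist force passes 120 N, or if a joint passes its speed limit or range.

## Working session

There is one attempt and no reset: what is moved stays moved. The work goes in short steps, Python scripts to look and compute and a tool call to move; the robot and the scene stay as the last step left them, time stands still between calls to the robot, and variables do not carry over. Pictures are saved under pics/ and viewed, at most 10 in all, crops included, and the job is handed in when it is done.

Besides the shell and the picture viewer there is one more tool, called after "Call:" by a JSON object that holds its "api" and its "payload", one argument or row to a line. step_arm: Moves the arm, as the interface text tells. Its arguments: {"type":"object","properties":{"targets":{"type":"array"},"fingers":{"type":"number"},"newtons":{"type":"number"}},"required":["targets"]}

```bash
mkdir -p pics; ls; python3 - <<'E'
from bench import r, vision
import cv2, numpy as np
for n in ("scene","top"):
    s=vision.snapshot(n); cv2.imwrite(f"pics/{n}0.png",s["img"]); print(n,s["mtx"],s["eye"],s["attitude"],[k for k in s])
print(r.sense())
E
```

```text
pics
scene [[403.833193     0.         275.17262731]
 [  0.         403.833193   220.27737011]
 [  0.           0.           1.        ]] [1363.26983545 -186.17148941  986.27783329] [43.7570063   0.32830203 74.21818637] ['img', 'mtx', 'eye', 'attitude']
top [[385.49775306   0.         287.61203995]
 [  0.         385.49775306 205.99967861]
 [  0.           0.           1.        ]] [ 361.75801503   37.01623514 1122.69034517] [ 1.09230486e+01 -8.60624452e-02 -9.15282191e+01] ['img', 'mtx', 'eye', 'attitude']
{'time': 0.1, 'joint_pos': array([-7.34769332e+01,  7.51313188e+00,  8.53235014e+01,  3.66092985e-04,
        8.72601728e+01, -4.89167403e+00]), 'qd': array([-0.07827214, -0.17283362, -0.17822436, -0.09588585,  0.06450024,
       -0.04745553]), 'joint_efforts': array([ 6.20540559e-04, -5.70951533e+01, -5.01942730e+01, -2.58240270e-04,
        8.08104174e-03, -5.82955840e-05]), 'tool_pos': array([ 218.97646409, -558.1257637 ,  252.32035189]), 'tcp_rot': array([-1.79903578e+02, -8.61916642e-03,  2.14147158e+01]), 'ft_force': array([ 0.04663228, -0.35437531,  0.56294697]), 'wrist_torque': array([-0.01749889, -0.04457943,  0.03180522]), 'grip_force': 0.0, 'finger_gap': 85.28765005604946}
```

View pics/scene0.png

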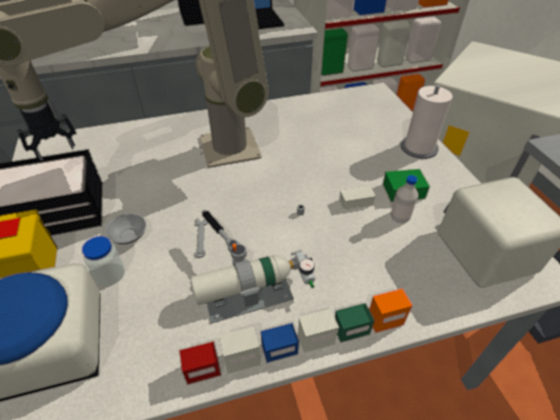

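View pics/top0.png

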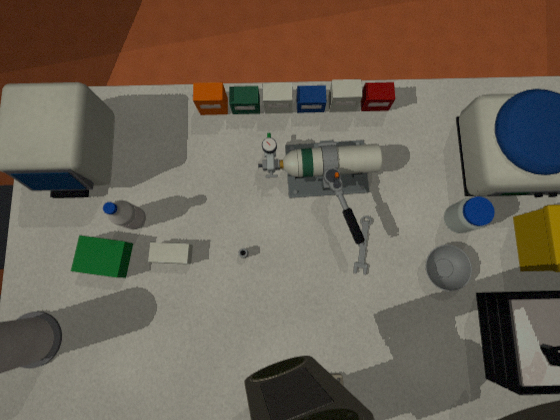

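The top view shows the wrench head near (335,180), the grip from (346,210) to (360,241), and the spanner just to its right. I'll enlarge this area.

```bash
cat > h.py <<'E'
from bench import r, vision
import cv2, numpy as np
from scipy.spatial.transform import Rotation as R
def at(s,uv,z):
    d=np.linalg.solve(s["mtx"],[uv[0],uv[1],1.])*[1,-1,-1]
    d=R.from_euler("xyz",s["attitude"],degrees=True).apply(d)
    e=np.array(s["eye"]); return e+d*(z-e[2])/d[2]
def px(s,p):
    c=R.from_euler("xyz",s["attitude"],degrees=True).inv().apply(np.array(p)-s["eye"])*[1,-1,-1]
    q=s["mtx"]@c; return q[:2]/q[2]
def crop(s,u,v,w,h,k,name):
    cv2.imwrite(name,cv2.resize(s["img"][v:v+h,u:u+w],None,fx=k,fy=k,interpolation=cv2.INTER_CUBIC))
E
python3 - <<'E'
from h import *
s=vision.snapshot("top"); crop(s,280,130,120,150,4,"pics/c1.png")
for uv,z in (((335,180),114),((346,210),103),((360,241),103),((353,226),103)): print(at(s,uv,z).round())
m=cv2.inRange(cv2.cvtColor(s["img"],cv2.COLOR_BGR2HSV),(5,120,80),(25,255,255))[150:210,310:360]
v,u=np.nonzero(m); print(u.mean()+310,v.mean()+150,len(u), at(s,(u.mean()+310,v.mean()+150),130))
E
```

```text
[ 624. -100.  114.]
[ 543. -126.  103.]
[ 459. -159.  103.]
[ 500. -143.  103.]
336.35 174.25 20 [ 635.95878679 -101.74750106  130.        ]
```

View pics/c1.png

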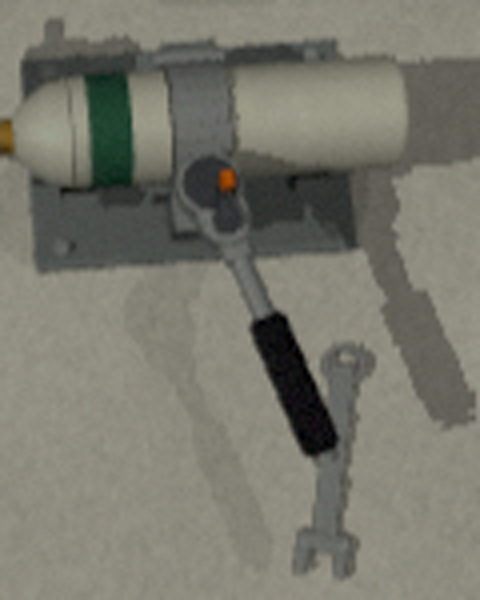

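The crop puts the head centre at about px (332.5,175.7) in the full image. The grip runs from (347,209.7) to (360,242), and the orange tab is at (337,175), right of the handle line, so it is set to undo.

```bash
python3 - <<'E'
from h import *
from scipy.optimize import least_squares
t=vision.snapshot("top"); s=vision.snapshot("scene")
a=at(t,(332.5,175.7),114); g0=at(t,(347.2,209.7),103); g1=at(t,(360,242.3),103)
print(a,g0,g1, np.linalg.norm((g0-a)[:2]),np.linalg.norm((g1-a)[:2]))
d=(g0+g1)/2-a; print("theta",np.degrees(np.arctan2(-d[1],-d[0])), np.degrees(np.arctan2(*(g0-g1)[1::-1])))
print("axis in scene",px(s,a),px(s,g0),px(s,g1))
def orange(s,box):
    u0,u1,v0,v1=box; m=cv2.inRange(cv2.cvtColor(s["img"],cv2.COLOR_BGR2HSV),(5,150,90),(22,255,255))[v0:v1,u0:u1]
    v,u=np.nonzero(m); return u.mean()+u0,v.mean()+v0
o1=orange(t,(310,360,160,190)); o2=orange(s,(220,250,230,260)); print(o1,o2,at(t,o1,130),at(s,o2,130))
print("tri",least_squares(lambda p:np.r_[px(t,p)-o1,px(s,p)-o2],at(t,o1,130)).x)
crop(s,180,190,130,100,6,"pics/c2.png")
E
```

```text
[636.59460921 -93.36032854 114.        ] [ 544.07408465 -129.70434547  103.        ] [ 455.57000878 -158.66921622  103.        ] 99.40289247864672 192.44520459861172
theta 20.3857168924905 18.121802046326746
axis in scene [238.29747916 248.96324845] [219.93059148 230.77721726] [205.50000499 212.33039813]
(np.float64(336.42105263157896), np.float64(174.10526315789474)) (np.float64(233.95238095238096), np.float64(246.76190476190476)) [ 636.3527092 -101.9570902  130.       ] [ 638.87066494 -104.94747457  130.        ]
tri [ 636.88963917 -103.48108486  127.24107144]
```

View pics/c2.png

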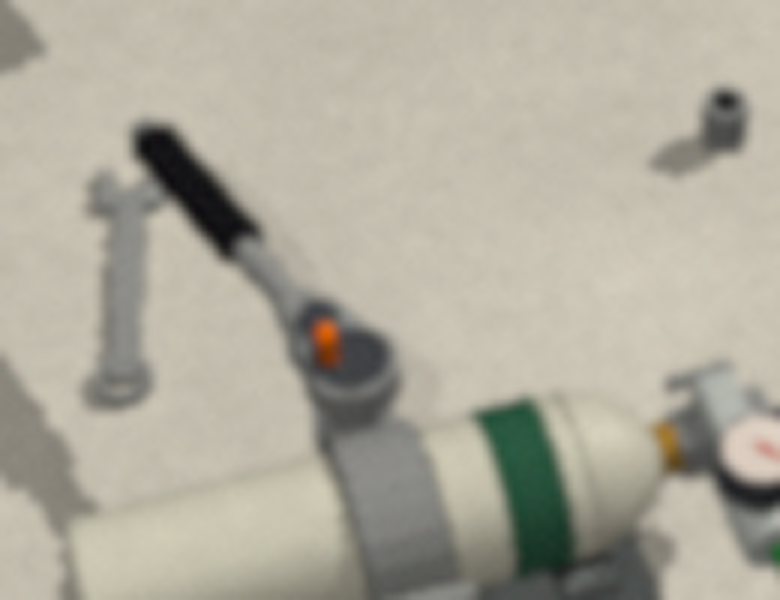

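The scene crop agrees with this: the head centre is at about px (238,249). So the axis is about (636.6,-93.4), the handle is at θ≈20°, and the tab is about (635.5,-103). Next I move above the tab with the fingers half open.

Call:
{"api": "step_arm", "payload": {
  "targets": [
    [[10,11,0,0,0,0],[30,33,0,0,0,0],[52,57,0,0,0,0],[74,81,0,0,0,0],[96,105,0,0,0,0],[118,129,0,0,0,0],[140,153,0,0,0,0],[162,177,0,0,0,0],[184,201,0,0,0,0],[206,225,0,0,0,0],[228,249,0,0,0,0],[250,273,0,0,0,0]]
  ],
  "fingers": 0.1,
  "newtons": 20
}}

```text
time: 1.25
tool_pos: [470.1, -283.5, 253.4]
tcp_rot: [180.0, -0.0, 21.4]
ft_force: [0.7, -0.0, 0.3]
finger_gap: 38.7
grip_force: 0.0
```

Call:
{"api": "step_arm", "payload": {
  "targets": [
    [[22,24,-4,0,0,0],[44,48,-8,0,0,0],[66,72,-14,0,0,0],[88,96,-20,0,0,0],[108,118,-28,0,0,0],[126,138,-36,0,0,0],[142,156,-44,0,0,0],[154,169,-50,0,0,0],[162,177,-53,0,0,0],[166.5,182.5,-53,0,0,0],[166.5,182.5,-53,0,0,0],[166.5,182.5,-53,0,0,0]]
  ]
}}

```text
time: 2.25
tool_pos: [635.6, -103.4, 200.8]
tcp_rot: [180.0, -0.0, 21.4]
ft_force: [0.7, 0.2, 0.4]
finger_gap: 38.3
grip_force: 0.0
```

```bash
python3 - <<'E'
from h import *
w=vision.snapshot("wrist"); cv2.imwrite("pics/w1.png",w["img"]); st=r.sense()
print(st["time"],st["tool_pos"],st["tcp_rot"],st["ft_force"],st["finger_gap"],st["joint_pos"])
print(w["eye"],w["attitude"],px(w,[636.6,-93.4,114]),px(w,[636,-103,130]))
E
```

```text
2.3 [ 635.44919739 -103.82370296  200.98303582] [ 1.79959694e+02 -1.98955976e-02  2.13863225e+01] [ 0.21817477 -0.26753151 -0.60479703] 38.537242374024025 [-1.38287868e+01  1.57327821e+01  8.13736385e+01 -2.16249997e-02
  8.28540830e+01  5.47875804e+01]
[705.5452337  -75.80636311 320.44497957] [-16.98160874  -0.07974045 -68.54117375] [259.32587484 216.88391543] [272.69257779 231.70054881]
```

View pics/w1.png

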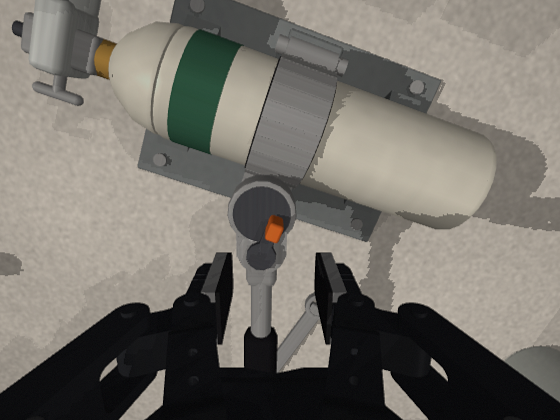

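The wrist view shows the head centre at about (262,212) and the tab at (275,226). That is 2-3 mm farther forward than I predicted. The handle is aligned with the tool and the fingers straddle the tab. Descending.

Call:
{"api": "step_arm", "payload": {
  "targets": [
    [[1,0,-6,0,0,0],[2,0,-14,0,0,0],[2,0,-22,0,0,0],[2,0,-30,0,0,0],[2,0,-38,0,0,0],[2,0,-45,0,0,0],[2,0,-50,0,0,0],[2,0,-54,0,0,0],[2,0,-57,0,0,0],[2,0,-58,0,0,0],[2,0,-58,0,0,0]]
  ]
}}

```text
time: 3.22
tool_pos: [637.6, -103.0, 142.2]
tcp_rot: [-180.0, 0.0, 21.4]
ft_force: [1.2, 1.0, 0.9]
finger_gap: 38.3
grip_force: 0.0
```

Call:
{"api": "step_arm", "payload": {
  "targets": [
    [[-0.7,1.9,0,0,0,0],[-1.4,3.7,0,0,0,0],[-2.1,5.6,0,0,0,0],[-2.9,7.4,0,0,0,0],[-3.6,9.3,0,0,0,0],[-4.3,11.2,0,0,0,0],[-5,13,0,0,0,0],[-5.4,14,0,0,0,0],[-5.8,15,0,0,0,0],[-6.2,16,0,0,0,0],[-6.6,17,0,0,0,0]]
  ]
}}

```text
time: 4.13
tool_pos: [631.3, -86.1, 142.6]
tcp_rot: [180.0, -0.0, 21.4]
ft_force: [2.1, -0.9, 0.3]
finger_gap: 38.5
grip_force: 1.1
```

Touching the tab now, so I continue slowly.

Call:
{"api": "step_arm", "payload": {
  "targets": [
    [[-0.4,0.9,0,0,0,0],[-0.7,1.9,0,0,0,0],[-1.1,2.8,0,0,0,0],[-1.4,3.7,0,0,0,0],[-1.8,4.7,0,0,0,0],[-2.2,5.6,0,0,0,0],[-2.5,6.5,0,0,0,0],[-2.9,7.4,0,0,0,0]]
  ]
}}

```text
time: 4.8
tool_pos: [627.8, -78.4, 142.1]
tcp_rot: [-180.0, 0.0, 21.4]
ft_force: [0.3, -0.3, -0.7]
finger_gap: 38.4
grip_force: 0.0
```

Call:
{"api": "step_arm", "payload": {
  "targets": [
    [[-0.4,0.9,0,0,0,0],[-0.7,1.9,0,0,0,0],[-1.1,2.8,0,0,0,0],[-1.4,3.7,0,0,0,0]]
  ]
}}

```text
time: 5.13
tool_pos: [627.1, -76.5, 142.3]
tcp_rot: [179.8, -0.0, 21.4]
ft_force: [4.5, -9.9, -4.2]
finger_gap: 38.1
grip_force: 5.5
```

```bash
python3 - <<'E'
from h import *
w=vision.snapshot("wrist"); crop(w,160,130,220,165,3.5,"pics/w2.png"); st=r.sense()
print(st["time"],st["tool_pos"],st["ft_force"],st["finger_gap"],st["grip_force"])
E
```

```text
5.1833 [627.18178904 -76.61167182 142.32656181] [ 2.6144893  -7.70154282 -3.60559403] 38.595135735267135 4.43688690662384
```

View pics/w2.png

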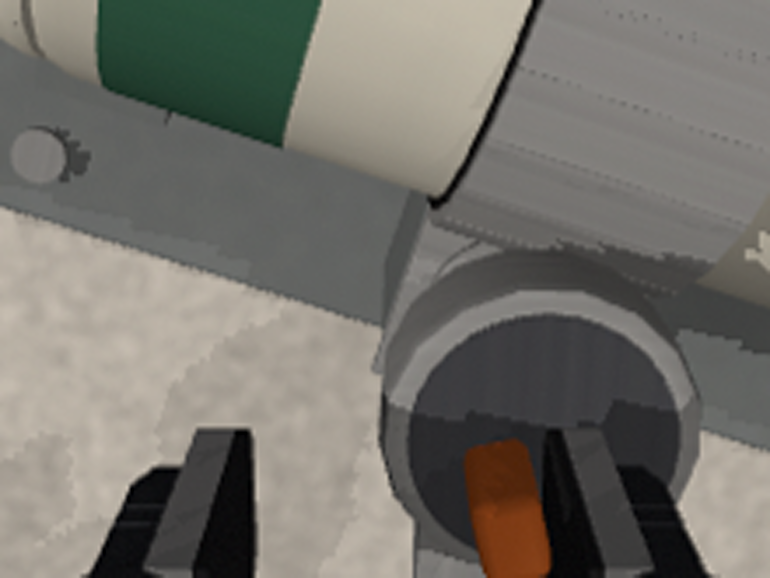

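The tab now lies left of the head centre: crop (505,500) against centre x≈547. Force dropped to zero at the snap and then rose against the stop, so the lever is at tighten. Backing off, then going to the grip.

Call:
{"api": "step_arm", "payload": {
  "targets": [
    [[1.5,-4,0,0,0,0],[3,-8,0,0,0,0],[3,-8,12,0,0,0],[3,-8,28,0,0,0],[0,-10,40,0,0,0],[-16,-18,43,0,0,0],[-36,-28,43,0,0,0],[-56,-38,43,0,0,0],[-76,-48,43,0,0,0],[-96,-57,43,0,0,0],[-115,-65,43,0,0,0],[-125.7,-69.5,40,0,0,0]]
  ],
  "fingers": -0.4
}}

```text
time: 6.18
tool_pos: [499.9, -145.4, 184.0]
tcp_rot: [179.9, -0.1, 21.4]
ft_force: [-0.4, -0.9, 0.3]
finger_gap: 59.7
grip_force: 0.0
```

```bash
python3 - <<'E'
from h import *
w=vision.snapshot("wrist"); cv2.imwrite("pics/w3.png",w["img"]); st=r.sense()
print(st["time"],st["tool_pos"],st["ft_force"],st["finger_gap"])
print(px(w,[501,-144.5,112]),px(w,[638,-93,114]))
E
```

```text
6.2333 [ 498.64095961 -145.6641356   182.9729526 ] [ 1.25946736 -0.50987665 -0.6123747 ] 60.283075657326485
[272.23039524 229.85375809] [276.30118551 -54.4283561 ]
```

View pics/w3.png

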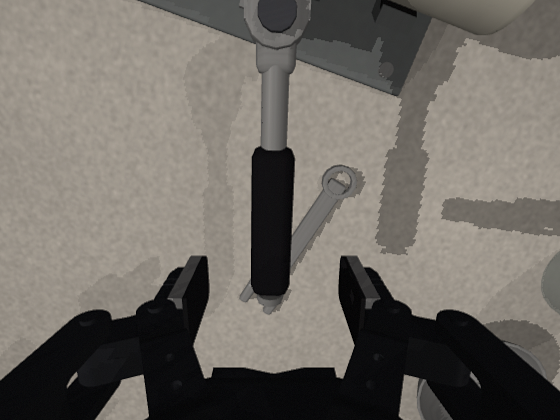

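Grip spans px rows 148–295, centred at about (272,222), and is aligned with the tool. So the grip centre is about (504,-143). I'll lower around it and work out the arc rows.

Call:
{"api": "step_arm", "payload": {
  "targets": [
    [[1,0,-8,0,0,0],[2,1,-18,0,0,0],[3,1.5,-28,0,0,0],[3,1.5,-38,0,0,0],[3,1.5,-48,0,0,0],[3,1.5,-57,0,0,0],[3,1.5,-65,0,0,0],[3,1.5,-71,0,0,0],[3,1.5,-75,0,0,0],[3,1.5,-77,0,0,0],[3,1.5,-77,0,0,0]]
  ]
}}

```text
time: 7.15
tool_pos: [503.8, -142.9, 104.9]
tcp_rot: [-180.0, 0.0, 21.4]
ft_force: [0.5, -0.2, 0.5]
finger_gap: 59.7
grip_force: 0.0
```

Call:
{"api": "step_arm", "payload": {
  "targets": [
    [[0,0,0,0,0,0],[0,0,0,0,0,0],[0,0,0,0,0,0],[0,0,0,0,0,0]]
  ],
  "fingers": 0.3,
  "newtons": 60
}}

```text
time: 7.48
tool_pos: [504.3, -143.1, 105.8]
tcp_rot: [180.0, -0.0, 21.4]
ft_force: [-0.1, -0.5, -0.6]
finger_gap: 29.6
grip_force: 0.0
```

```bash
cat >> h.py <<'E'
A=np.array([639.,-91.5])
def rows(t0,t1,n):
    P=lambda t:145*np.array([-np.cos(t),-np.sin(t)])
    print(f"{t0:.3f}->{t1:.3f}", [[*np.round(P(t)-P(t0),1).tolist(),0,0,0,round(float(t-t0),3)] for t in np.linspace(t0,t1,n+1)[1:]])
def torque():
    s=r.sense(); d=s["tool_pos"][:2]-A; f=s["ft_force"][:2]; t=np.arctan2(-d[1],-d[0])
    print("t %.2f theta %.3f rad %.1f yaw %.3f F %s Mz %.2f  rxF %.3f gap %.1f grip %.1f q6 %.0f"%(s["time"],t,np.hypot(*d),np.radians(s["tcp_rot"][2]),f.round(1),s["wrist_torque"][2],d[0]*f[1]-d[1]*f[0],s["finger_gap"],s["grip_force"],s["joint_pos"][5]))
E
python3 -c "
from h import *
torque()
rows(.368,-.112,8);rows(-.112,-.832,12)
rows(-.832,.128,12);rows(.128,1.208,12)"
```

```text
t 7.48 theta 0.366 rad 144.2 yaw 0.374 F [-0.1 -0.5] Mz 0.02  rxF 55.956 gap 29.6 grip 0.0 q6 47
0.368->-0.112 [[-2.9, 8.2, 0, 0, 0, -0.06], [-5.3, 16.6, 0, 0, 0, -0.12], [-7.2, 25.1, 0, 0, 0, -0.18], [-8.5, 33.7, 0, 0, 0, -0.24], [-9.4, 42.3, 0, 0, 0, -0.3], [-9.7, 51.0, 0, 0, 0, -0.36], [-9.5, 59.7, 0, 0, 0, -0.42], [-8.8, 68.4, 0, 0, 0, -0.48]]
-0.112->-0.832 [[1.2, 8.6, 0, 0, 0, -0.06], [3.0, 17.1, 0, 0, 0, -0.12], [5.2, 25.5, 0, 0, 0, -0.18], [8.0, 33.8, 0, 0, 0, -0.24], [11.2, 41.9, 0, 0, 0, -0.3], [14.9, 49.7, 0, 0, 0, -0.36], [19.1, 57.3, 0, 0, 0, -0.42], [23.8, 64.7, 0, 0, 0, -0.48], [28.8, 71.8, 0, 0, 0, -0.54], [34.3, 78.5, 0, 0, 0, -0.6], [40.2, 84.9, 0, 0, 0, -0.66], [46.4, 91.0, 0, 0, 0, -0.72]]
-0.832->0.128 [[-8.3, -8.1, 0, 0, 0, 0.08], [-15.8, -16.9, 0, 0, 0, 0.16], [-22.7, -26.3, 0, 0, 0, 0.24], [-28.8, -36.2, 0, 0, 0, 0.32], [-34.0, -46.5, 0, 0, 0, 0.4], [-38.5, -57.2, 0, 0, 0, 0.48], [-42.0, -68.2, 0, 0, 0, 0.56], [-44.7, -79.5, 0, 0, 0, 0.64], [-46.4, -91.0, 0, 0, 0, 0.72], [-47.3, -102.6, 0, 0, 0, 0.8], [-47.2, -114.2, 0, 0, 0, 0.88], [-46.2, -125.7, 0, 0, 0, 0.96]]
0.128->1.208 [[2.2, -12.9, 0, 0, 0, 0.09], [5.6, -25.4, 0, 0, 0, 0.18], [10.1, -37.7, 0, 0, 0, 0.27], [15.7, -49.5, 0, 0, 0, 0.36], [22.4, -60.7, 0, 0, 0, 0.45], [30.0, -71.3, 0, 0, 0, 0.54], [38.5, -81.2, 0, 0, 0, 0.63], [47.9, -90.2, 0, 0, 0, 0.72], [58.1, -98.4, 0, 0, 0, 0.81], [68.9, -105.6, 0, 0, 0, 0.9], [80.4, -111.9, 0, 0, 0, 0.99], [92.4, -117.1, 0, 0, 0, 1.08]]
```

First stroke (tightening, clockwise).

Call:
{"api": "step_arm", "payload": {
  "targets": [
    [[-2.9,8.2,0,0,0,-0.06],[-5.3,16.6,0,0,0,-0.12],[-7.2,25.1,0,0,0,-0.18],[-8.5,33.7,0,0,0,-0.24],[-9.4,42.3,0,0,0,-0.3],[-9.7,51.0,0,0,0,-0.36],[-9.5,59.7,0,0,0,-0.42],[-8.8,68.4,0,0,0,-0.48]]
  ]
}}

```text
time: 8.15
tool_pos: [496.0, -75.0, 106.1]
tcp_rot: [179.9, -0.1, -6.3]
ft_force: [3.0, -2.9, -0.9]
finger_gap: 30.2
grip_force: 1.7
```

```bash
python3 -c "
from h import *
torque()"
```

```text
t 8.15 theta -0.115 rad 143.9 yaw -0.109 F [ 3.  -2.9] Mz 0.02  rxF 362.138 gap 30.2 grip 1.7 q6 82
```

The resistance reads about 0.4 N m, so the bolt is being driven.

Call:
{"api": "step_arm", "payload": {
  "targets": [
    [[1.2,8.6,0,0,0,-0.06],[3.0,17.1,0,0,0,-0.12],[5.2,25.5,0,0,0,-0.18],[8.0,33.8,0,0,0,-0.24],[11.2,41.9,0,0,0,-0.3],[14.9,49.7,0,0,0,-0.36],[19.1,57.3,0,0,0,-0.42],[23.8,64.7,0,0,0,-0.48],[28.8,71.8,0,0,0,-0.54],[34.3,78.5,0,0,0,-0.6],[40.2,84.9,0,0,0,-0.66],[46.4,91.0,0,0,0,-0.72]]
  ]
}}

```text
time: 9.15
tool_pos: [542.0, 16.0, 105.6]
tcp_rot: [180.0, -0.1, -47.5]
ft_force: [-1.5, -4.0, 0.2]
finger_gap: 29.9
grip_force: 1.7
```

```bash
python3 -c "
from h import *
torque()"
```

```text
t 9.15 theta -0.836 rad 144.8 yaw -0.829 F [-1.5 -4. ] Mz 0.04  rxF 554.836 gap 29.9 grip 1.7 q6 134
```

Return stroke.

Call:
{"api": "step_arm", "payload": {
  "targets": [
    [[-8.3,-8.1,0,0,0,0.08],[-15.8,-16.9,0,0,0,0.16],[-22.7,-26.3,0,0,0,0.24],[-28.8,-36.2,0,0,0,0.32],[-34.0,-46.5,0,0,0,0.4],[-38.5,-57.2,0,0,0,0.48],[-42.0,-68.2,0,0,0,0.56],[-44.7,-79.5,0,0,0,0.64],[-46.4,-91.0,0,0,0,0.72],[-47.3,-102.6,0,0,0,0.8],[-47.2,-114.2,0,0,0,0.88],[-46.2,-125.7,0,0,0,0.96]]
  ]
}}

```text
time: 10.15
tool_pos: [495.1, -109.6, 105.4]
tcp_rot: [-180.0, 0.0, 7.9]
ft_force: [-0.7, 0.4, 0.5]
finger_gap: 30.0
grip_force: 0.4
```

Call:
{"api": "step_arm", "payload": {
  "targets": [
    [[2.2,-12.9,0,0,0,0.09],[5.6,-25.4,0,0,0,0.18],[10.1,-37.7,0,0,0,0.27],[15.7,-49.5,0,0,0,0.36],[22.4,-60.7,0,0,0,0.45],[30.0,-71.3,0,0,0,0.54],[38.5,-81.2,0,0,0,0.63],[47.9,-90.2,0,0,0,0.72],[58.1,-98.4,0,0,0,0.81],[68.9,-105.6,0,0,0,0.9],[80.4,-111.9,0,0,0,0.99],[92.4,-117.1,0,0,0,1.08]]
  ]
}}

```text
time: 11.15
tool_pos: [587.9, -226.9, 105.2]
tcp_rot: [-180.0, 0.0, 69.8]
ft_force: [-1.4, 1.3, 1.5]
finger_gap: 30.1
grip_force: 0.8
```

```bash
python3 -c "
from h import *
torque()
rows(1.208,.548,11);rows(.548,.068,8);rows(.068,-.412,8);rows(-.412,-.832,7)"
```

```text
t 11.15 theta 1.210 rad 144.7 yaw 1.218 F [-1.4  1.3] Mz -0.05  rxF -254.146 gap 30.1 grip 0.8 q6 -6
1.208->0.548 [[-8.0, 3.3, 0, 0, 0, -0.06], [-15.9, 7.1, 0, 0, 0, -0.12], [-23.4, 11.4, 0, 0, 0, -0.18], [-30.7, 16.1, 0, 0, 0, -0.24], [-37.8, 21.3, 0, 0, 0, -0.3], [-44.5, 26.8, 0, 0, 0, -0.36], [-50.8, 32.8, 0, 0, 0, -0.42], [-56.8, 39.1, 0, 0, 0, -0.48], [-62.4, 45.7, 0, 0, 0, -0.54], [-67.6, 52.7, 0, 0, 0, -0.6], [-72.3, 60.0, 0, 0, 0, -0.66]]
0.548->0.068 [[-4.3, 7.6, 0, 0, 0, -0.06], [-8.2, 15.4, 0, 0, 0, -0.12], [-11.5, 23.4, 0, 0, 0, -0.18], [-14.4, 31.6, 0, 0, 0, -0.24], [-16.8, 39.9, 0, 0, 0, -0.3], [-18.7, 48.4, 0, 0, 0, -0.36], [-20.0, 57.0, 0, 0, 0, -0.42], [-20.9, 65.7, 0, 0, 0, -0.48]]
0.068->-0.412 [[-0.3, 8.7, 0, 0, 0, -0.06], [-0.1, 17.4, 0, 0, 0, -0.12], [0.6, 26.1, 0, 0, 0, -0.18], [1.8, 34.7, 0, 0, 0, -0.24], [3.5, 43.2, 0, 0, 0, -0.3], [5.8, 51.6, 0, 0, 0, -0.36], [8.6, 59.8, 0, 0, 0, -0.42], [11.8, 67.9, 0, 0, 0, -0.48]]
-0.412->-0.832 [[3.7, 7.9, 0, 0, 0, -0.06], [7.9, 15.5, 0, 0, 0, -0.12], [12.5, 22.8, 0, 0, 0, -0.18], [17.6, 29.9, 0, 0, 0, -0.24], [23.1, 36.7, 0, 0, 0, -0.3], [29.0, 43.1, 0, 0, 0, -0.36], [35.2, 49.1, 0, 0, 0, -0.42]]
```

Call:
{"api": "step_arm", "payload": {
  "targets": [
    [[-8.0,3.3,0,0,0,-0.06],[-15.9,7.1,0,0,0,-0.12],[-23.4,11.4,0,0,0,-0.18],[-30.7,16.1,0,0,0,-0.24],[-37.8,21.3,0,0,0,-0.3],[-44.5,26.8,0,0,0,-0.36],[-50.8,32.8,0,0,0,-0.42],[-56.8,39.1,0,0,0,-0.48],[-62.4,45.7,0,0,0,-0.54],[-67.6,52.7,0,0,0,-0.6],[-72.3,60.0,0,0,0,-0.66]]
  ]
}}

```text
time: 12.07
tool_pos: [515.8, -166.6, 105.7]
tcp_rot: [179.9, -0.0, 31.5]
ft_force: [3.1, -1.4, -2.0]
finger_gap: 29.6
grip_force: 1.7
```

Call:
{"api": "step_arm", "payload": {
  "targets": [
    [[-4.3,7.6,0,0,0,-0.06],[-8.2,15.4,0,0,0,-0.12],[-11.5,23.4,0,0,0,-0.18],[-14.4,31.6,0,0,0,-0.24],[-16.8,39.9,0,0,0,-0.3],[-18.7,48.4,0,0,0,-0.36],[-20.0,57.0,0,0,0,-0.42],[-20.9,65.7,0,0,0,-0.48]]
  ]
}}

```text
time: 12.73
tool_pos: [495.3, -101.0, 106.0]
tcp_rot: [179.9, -0.1, 4.0]
ft_force: [2.9, -4.2, -0.7]
finger_gap: 29.9
grip_force: 1.7
```

```bash
python3 -c "
from h import *
torque()"
```

```text
t 12.73 theta 0.066 rad 144.0 yaw 0.071 F [ 2.9 -4.2] Mz 0.02  rxF 630.496 gap 29.9 grip 1.7 q6 69
```

Call:
{"api": "step_arm", "payload": {
  "targets": [
    [[-0.3,8.7,0,0,0,-0.06],[-0.1,17.4,0,0,0,-0.12],[0.6,26.1,0,0,0,-0.18],[1.8,34.7,0,0,0,-0.24],[3.5,43.2,0,0,0,-0.3],[5.8,51.6,0,0,0,-0.36],[8.6,59.8,0,0,0,-0.42],[11.8,67.9,0,0,0,-0.48]]
  ]
}}

```text
time: 13.4
tool_pos: [507.2, -33.2, 106.0]
tcp_rot: [180.0, -0.1, -23.5]
ft_force: [0.6, -3.1, -0.8]
finger_gap: 29.9
grip_force: 1.7
```

```bash
python3 -c "
from h import *
torque()"
```

```text
t 13.40 theta -0.416 rad 144.2 yaw -0.409 F [ 0.6 -3.1] Mz 0.00  rxF 379.339 gap 29.9 grip 1.7 q6 104
```

Still running down at 0.4 N m.

Call:
{"api": "step_arm", "payload": {
  "targets": [
    [[3.7,7.9,0,0,0,-0.06],[7.9,15.5,0,0,0,-0.12],[12.5,22.8,0,0,0,-0.18],[17.6,29.9,0,0,0,-0.24],[23.1,36.7,0,0,0,-0.3],[29.0,43.1,0,0,0,-0.36],[35.2,49.1,0,0,0,-0.42]]
  ]
}}

```text
time: 13.98
tool_pos: [542.0, 15.9, 105.7]
tcp_rot: [180.0, -0.1, -47.5]
ft_force: [-0.5, -3.8, 1.2]
finger_gap: 29.8
grip_force: 1.9
```

```bash
python3 -c "
from h import *
torque()"
```

```text
t 13.98 theta -0.836 rad 144.7 yaw -0.829 F [-0.5 -3.8] Mz 0.05  rxF 421.578 gap 29.8 grip 1.9 q6 134
```

Call:
{"api": "step_arm", "payload": {
  "targets": [
    [[-8.3,-8.1,0,0,0,0.08],[-15.8,-16.9,0,0,0,0.16],[-22.7,-26.3,0,0,0,0.24],[-28.8,-36.2,0,0,0,0.32],[-34.0,-46.5,0,0,0,0.4],[-38.5,-57.2,0,0,0,0.48],[-42.0,-68.2,0,0,0,0.56],[-44.7,-79.5,0,0,0,0.64],[-46.4,-91.0,0,0,0,0.72],[-47.3,-102.6,0,0,0,0.8],[-47.2,-114.2,0,0,0,0.88],[-46.2,-125.7,0,0,0,0.96]]
  ]
}}

```text
time: 14.98
tool_pos: [495.1, -109.8, 105.4]
tcp_rot: [-180.0, 0.0, 7.9]
ft_force: [-0.0, 0.2, 0.5]
finger_gap: 29.8
grip_force: 0.2
```

Call:
{"api": "step_arm", "payload": {
  "targets": [
    [[2.2,-12.9,0,0,0,0.09],[5.6,-25.4,0,0,0,0.18],[10.1,-37.7,0,0,0,0.27],[15.7,-49.5,0,0,0,0.36],[22.4,-60.7,0,0,0,0.45],[30.0,-71.3,0,0,0,0.54],[38.5,-81.2,0,0,0,0.63],[47.9,-90.2,0,0,0,0.72],[58.1,-98.4,0,0,0,0.81],[68.9,-105.6,0,0,0,0.9],[80.4,-111.9,0,0,0,0.99],[92.4,-117.1,0,0,0,1.08]]
  ]
}}

```text
time: 15.98
tool_pos: [588.0, -227.0, 105.2]
tcp_rot: [-180.0, 0.0, 69.8]
ft_force: [-1.5, 1.1, -0.3]
finger_gap: 29.8
grip_force: 0.8
```

```bash
python3 -c "
from h import *
torque()"
```

```text
t 15.98 theta 1.211 rad 144.8 yaw 1.218 F [-1.5  1.1] Mz -0.02  rxF -257.652 gap 29.8 grip 0.8 q6 -6
```

Call:
{"api": "step_arm", "payload": {
  "targets": [
    [[-8.0,3.3,0,0,0,-0.06],[-15.9,7.1,0,0,0,-0.12],[-23.4,11.4,0,0,0,-0.18],[-30.7,16.1,0,0,0,-0.24],[-37.8,21.3,0,0,0,-0.3],[-44.5,26.8,0,0,0,-0.36],[-50.8,32.8,0,0,0,-0.42],[-56.8,39.1,0,0,0,-0.48],[-62.4,45.7,0,0,0,-0.54],[-67.6,52.7,0,0,0,-0.6],[-72.3,60.0,0,0,0,-0.66]]
  ]
}}

```text
time: 16.9
tool_pos: [516.1, -167.1, 105.7]
tcp_rot: [179.8, -0.1, 31.5]
ft_force: [4.3, -4.2, -3.5]
finger_gap: 30.1
grip_force: 3.1
```

```bash
python3 -c "
from h import *
torque(); [rows(a,a-.24,6) for a in (.548,.308,.068,-.172,-.412,-.652)]"
```

```text
t 16.90 theta 0.551 rad 144.3 yaw 0.551 F [ 4.3 -4.2] Mz 0.00  rxF 836.818 gap 30.1 grip 3.1 q6 35
0.548->0.308 [[-2.9, 5.0, 0, 0, 0, -0.04], [-5.6, 10.1, 0, 0, 0, -0.08], [-8.2, 15.4, 0, 0, 0, -0.12], [-10.5, 20.7, 0, 0, 0, -0.16], [-12.5, 26.1, 0, 0, 0, -0.2], [-14.4, 31.6, 0, 0, 0, -0.24]]
0.308->0.068 [[-1.6, 5.6, 0, 0, 0, -0.04], [-3.1, 11.2, 0, 0, 0, -0.08], [-4.3, 16.9, 0, 0, 0, -0.12], [-5.2, 22.6, 0, 0, 0, -0.16], [-6.0, 28.3, 0, 0, 0, -0.2], [-6.5, 34.1, 0, 0, 0, -0.24]]
0.068->-0.172 [[-0.3, 5.8, 0, 0, 0, -0.04], [-0.3, 11.6, 0, 0, 0, -0.08], [-0.1, 17.4, 0, 0, 0, -0.12], [0.3, 23.2, 0, 0, 0, -0.16], [0.9, 28.9, 0, 0, 0, -0.2], [1.8, 34.7, 0, 0, 0, -0.24]]
-0.172->-0.412 [[1.1, 5.7, 0, 0, 0, -0.04], [2.4, 11.3, 0, 0, 0, -0.08], [4.0, 16.9, 0, 0, 0, -0.12], [5.8, 22.4, 0, 0, 0, -0.16], [7.8, 27.9, 0, 0, 0, -0.2], [10.0, 33.2, 0, 0, 0, -0.24]]
-0.412->-0.652 [[2.4, 5.3, 0, 0, 0, -0.04], [5.1, 10.4, 0, 0, 0, -0.08], [7.9, 15.5, 0, 0, 0, -0.12], [10.9, 20.4, 0, 0, 0, -0.16], [14.2, 25.2, 0, 0, 0, -0.2], [17.6, 29.9, 0, 0, 0, -0.24]]
-0.652->-0.892 [[3.6, 4.5, 0, 0, 0, -0.04], [7.4, 8.9, 0, 0, 0, -0.08], [11.4, 13.2, 0, 0, 0, -0.12], [15.5, 17.2, 0, 0, 0, -0.16], [19.8, 21.1, 0, 0, 0, -0.2], [24.2, 24.9, 0, 0, 0, -0.24]]
```

The torque has begun to climb, to about 0.8 N m.

Call:
{"api": "step_arm", "payload": {
  "targets": [
    [[-2.9,5.0,0,0,0,-0.04],[-5.6,10.1,0,0,0,-0.08],[-8.2,15.4,0,0,0,-0.12],[-10.5,20.7,0,0,0,-0.16],[-12.5,26.1,0,0,0,-0.2],[-14.4,31.6,0,0,0,-0.24]]
  ]
}}

```text
time: 17.4
tool_pos: [502.0, -135.9, 105.8]
tcp_rot: [179.8, -0.1, 17.8]
ft_force: [6.1, -5.8, -4.0]
finger_gap: 29.9
grip_force: 3.7
```

```bash
python3 -c "
from h import *
torque()"
```

```text
t 17.40 theta 0.313 rad 144.0 yaw 0.312 F [ 6.1 -5.8] Mz 0.09  rxF 1059.081 gap 29.9 grip 3.7 q6 51
```

Call:
{"api": "step_arm", "payload": {
  "targets": [
    [[-1.6,5.6,0,0,0,-0.04],[-3.1,11.2,0,0,0,-0.08],[-4.3,16.9,0,0,0,-0.12],[-5.2,22.6,0,0,0,-0.16],[-6.0,28.3,0,0,0,-0.2],[-6.5,34.1,0,0,0,-0.24]]
  ]
}}

```text
time: 17.9
tool_pos: [495.8, -102.2, 106.0]
tcp_rot: [179.8, -0.2, 4.1]
ft_force: [6.2, -9.1, -3.8]
finger_gap: 29.8
grip_force: 4.4
```

```bash
python3 -c "
from h import *
torque()"
```

```text
t 17.90 theta 0.074 rad 143.6 yaw 0.071 F [ 6.2 -9.1] Mz 0.07  rxF 1375.355 gap 29.8 grip 4.4 q6 69
```

Call:
{"api": "step_arm", "payload": {
  "targets": [
    [[-0.3,5.8,0,0,0,-0.04],[-0.3,11.6,0,0,0,-0.08],[-0.1,17.4,0,0,0,-0.12],[0.3,23.2,0,0,0,-0.16],[0.9,28.9,0,0,0,-0.2],[1.8,34.7,0,0,0,-0.24]]
  ]
}}

```text
time: 18.4
tool_pos: [497.7, -67.9, 106.1]
tcp_rot: [179.8, -0.2, -9.7]
ft_force: [4.2, -11.3, -3.8]
finger_gap: 30.1
grip_force: 5.1
```

```bash
python3 -c "
from h import *
torque(); [rows(a,a-.09,3) for a in (-.172,-.262,-.352,-.442,-.532)]"
```

```text
t 18.40 theta -0.165 rad 143.2 yaw -0.169 F [  4.2 -11.3] Mz 0.05  rxF 1498.692 gap 30.1 grip 5.1 q6 86
-0.172->-0.262 [[0.8, 4.3, 0, 0, 0, -0.03], [1.7, 8.5, 0, 0, 0, -0.06], [2.8, 12.7, 0, 0, 0, -0.09]]
-0.262->-0.352 [[1.2, 4.2, 0, 0, 0, -0.03], [2.5, 8.3, 0, 0, 0, -0.06], [3.9, 12.4, 0, 0, 0, -0.09]]
-0.352->-0.442 [[1.6, 4.1, 0, 0, 0, -0.03], [3.2, 8.1, 0, 0, 0, -0.06], [5.0, 12.0, 0, 0, 0, -0.09]]
-0.442->-0.532 [[1.9, 3.9, 0, 0, 0, -0.03], [4.0, 7.7, 0, 0, 0, -0.06], [6.1, 11.5, 0, 0, 0, -0.09]]
-0.532->-0.622 [[2.3, 3.7, 0, 0, 0, -0.03], [4.6, 7.4, 0, 0, 0, -0.06], [7.1, 10.9, 0, 0, 0, -0.09]]
```

Call:
{"api": "step_arm", "payload": {
  "targets": [
    [[0.8,4.3,0,0,0,-0.03],[1.7,8.5,0,0,0,-0.06],[2.8,12.7,0,0,0,-0.09]]
  ]
}}

```text
time: 18.65
tool_pos: [500.5, -55.5, 106.1]
tcp_rot: [179.8, -0.2, -14.8]
ft_force: [4.4, -12.0, -4.3]
finger_gap: 29.9
grip_force: 5.4
```

```bash
python3 -c "
from h import *
torque()"
```

```text
t 18.65 theta -0.254 rad 143.1 yaw -0.258 F [  4.4 -12. ] Mz 0.07  rxF 1508.316 gap 29.9 grip 5.4 q6 93
```

Call:
{"api": "step_arm", "payload": {
  "targets": [
    [[1.2,4.2,0,0,0,-0.03],[2.5,8.3,0,0,0,-0.06],[3.9,12.4,0,0,0,-0.09]]
  ]
}}

```text
time: 18.9
tool_pos: [504.4, -43.4, 106.2]
tcp_rot: [179.8, -0.3, -20.0]
ft_force: [2.8, -13.9, -2.1]
finger_gap: 29.8
grip_force: 5.6
```

```bash
python3 -c "
from h import *
torque()"
```

```text
t 18.90 theta -0.344 rad 142.9 yaw -0.348 F [  2.8 -13.9] Mz 0.05  rxF 1737.078 gap 29.8 grip 5.6 q6 99
```

Call:
{"api": "step_arm", "payload": {
  "targets": [
    [[1.6,4.1,0,0,0,-0.03],[3.2,8.1,0,0,0,-0.06],[5.0,12.0,0,0,0,-0.09]]
  ]
}}

```text
time: 19.15
tool_pos: [509.3, -31.5, 106.2]
tcp_rot: [179.8, -0.3, -25.1]
ft_force: [2.6, -14.2, -1.4]
finger_gap: 30.2
grip_force: 5.8
```

```bash
python3 -c "
from h import *
torque()"
```

```text
t 19.15 theta -0.433 rad 142.9 yaw -0.438 F [  2.6 -14.2] Mz 0.11  rxF 1692.219 gap 30.2 grip 5.8 q6 106
```

Call:
{"api": "step_arm", "payload": {
  "targets": [
    [[1.9,3.9,0,0,0,-0.03],[4.0,7.7,0,0,0,-0.06],[6.1,11.5,0,0,0,-0.09]]
  ]
}}

```text
time: 19.4
tool_pos: [515.3, -20.2, 106.2]
tcp_rot: [179.8, -0.3, -30.3]
ft_force: [1.0, -15.7, -0.9]
finger_gap: 30.3
grip_force: 6.1
```

```bash
python3 -c "
from h import *
torque()"
```

```text
t 19.40 theta -0.523 rad 142.7 yaw -0.528 F [  1.  -15.7] Mz 0.18  rxF 1864.712 gap 30.3 grip 6.1 q6 113
```

Call:
{"api": "step_arm", "payload": {
  "targets": [
    [[1.8,3.1,0,0,0,-0.025],[3.7,6.2,0,0,0,-0.05]]
  ]
}}

```text
time: 19.57
tool_pos: [518.9, -14.1, 106.2]
tcp_rot: [179.8, -0.3, -33.1]
ft_force: [0.7, -15.5, -0.6]
finger_gap: 30.0
grip_force: 6.3
```

```bash
python3 -c "
from h import *
torque(); rows(-.572,-.48,4)"
```

```text
t 19.57 theta -0.572 rad 142.8 yaw -0.578 F [  0.7 -15.5] Mz 0.16  rxF 1809.670 gap 30.0 grip 6.3 q6 116
-0.572->-0.480 [[-1.8, -2.8, 0, 0, 0, 0.023], [-3.5, -5.7, 0, 0, 0, 0.046], [-5.1, -8.6, 0, 0, 0, 0.069], [-6.7, -11.5, 0, 0, 0, 0.092]]
```

The bolt reads about 2.0 N m while turning, so I stop here: unload, open the fingers and lift away.

Call:
{"api": "step_arm", "payload": {
  "targets": [
    [[-1.2,-1.9,0,0,0,0.01],[-1.8,-2.8,0,0,0,0.02],[-1.8,-2.8,0,0,0,0.02],[-1.8,-2.8,0,0,0,0.02],[-1.8,-2.8,0,0,0,0.02],[-1.8,-2.8,0,0,0,0.02]]
  ],
  "fingers": -0.4
}}

```text
time: 20.07
tool_pos: [516.1, -13.9, 105.3]
tcp_rot: [-180.0, 0.0, -31.9]
ft_force: [-0.3, 1.0, -0.0]
finger_gap: 59.4
grip_force: 0.0
```

Call:
{"api": "step_arm", "payload": {
  "targets": [
    [[0,0,6,0,0,0],[0,0,16,0,0,0],[0,0,28,0,0,0],[0,0,40,0,0,0],[0,0,54,0,0,0],[0,0,68,0,0,0],[0,0,82,0,0,0],[0,0,94,0,0,0],[0,0,100,0,0,0],[0,0,100,0,0,0]]
  ]
}}

```text
time: 20.9
tool_pos: [517.4, -14.2, 208.0]
tcp_rot: [-179.9, -0.2, -31.9]
ft_force: [0.8, -0.3, 0.6]
finger_gap: 60.0
grip_force: 0.0
```

```bash
python3 - <<'E'
from h import *
torque()
w=vision.snapshot("wrist"); cv2.imwrite("pics/w9.png",w["img"])
E
```

```text
t 20.90 theta -0.566 rad 144.1 yaw -0.556 F [ 0.8 -0.3] Mz -0.01  rxF -23.559 gap 60.0 grip 0.0 q6 115
```

View pics/w9.png

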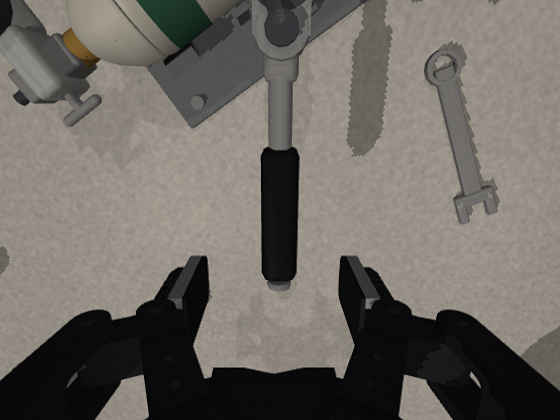

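The grip is free between the open fingers at px (280,215), and nothing nearby has moved. The tab is out of frame, so I check it from the fixed cameras.

```bash
python3 - <<'E'
from h import *
s=vision.snapshot("scene"); crop(s,180,190,130,100,6,"pics/c9.png")
E
```

```text
(no output)
```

View pics/c9.png

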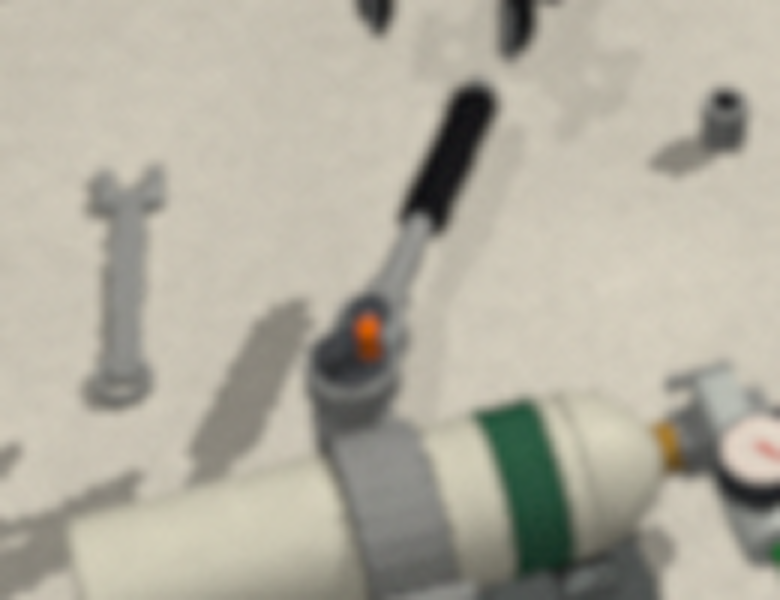

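The tab at crop (369,337) is on the tighten side of the handle line, and the spanner, socket and cylinder are where they were.

```bash
python3 -c "
from bench import r
print(r.hand_in())"
```

```text
the job is handed in; nothing more can be done
None
```

I flipped the wrench to tighten, ran the bolt down and stopped at about 2.0 N m by the wrist force reading, then let go, leaving the wrench on the bolt with nothing else on the bench moved as far as the pictures show; the job is handed in at about 21 s, with no verdict returned.

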